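Stock and pin shut the fuse box

ROBOT

A 6-joint arm with a two-finger parallel gripper is mounted at the origin on the work surface. World frame = base frame: x ahead of the robot, y to its left, z up, the work surface at z = 0. Lengths are in mm, angles in rad, forces in N, time in s.
With the tool pointing down it reaches from about 350 to 875 mm from the base axis. Payload 4.2 kg.
Tool frame: the origin (TCP) lies between the finger pads; the fingertips stand 11 mm ahead of it and the grasp point (between the pads) lies 8 mm behind it; z points along the fingers, y is the direction in which the jaws open and shut (so a half turn about z gives the same grasp; the last joint's range is limited). The gripper opens to 85 mm and grips with 20 to 120 N. Pads are 22 mm wide; open, the fingers measure 114 mm over their backs; the gripper's body (76 mm by 85 mm) begins 54 mm behind the grasp point. The pads swing forward as they close: fully open they stand 13 mm farther back than shut.
Start: joints at [0.259, 0.385, 0.008, 0, -1.194, -0.259], TCP at [624.979, 0.025, 242.312] pointing down, gripper open.
Joint ranges: [-3.14, 3.14], [-1.21, 2.06], [-1.07, 1.41], [-3.16, 2.05], [-2.99, -0.16], [-3.1, 3.1]. Speed limits (rad/s): [2.79, 2.79, 3.14, 3.14, 3.14, 3.14].

INTERFACE

Orientations are given as a unit quaternion [x, y, z, w].
In Python, from bench import * gives the robot as it stands.
- The arm moves only by the tool servo_tool, never from a script. Its argument "rows" is a list of rows, each a list of 7 numbers: the opening, from 0 (shut) to 1 (fully open), then the shift along the tool's x, y, z in cm, then the turn, a rotation vector about the tool's x, y, z in degrees. A call has 1 to 12 rows; each row shifts and turns the commanded pose from where the row before left it, along the tool's axes as they then stand; what a row does not reach is not made up. A row lasts 1/10 s, in which the tool goes at most 50 mm and 8.59 degrees, less where a joint would pass 70% of its speed; a pose out of reach is approached as far as the arm can. A call is refused whole if a number of a shift passes 5 or a number of a turn 8.59, either way. A call with a gripper value outside its range is refused whole. The fingers move at their own pace and stop on an object; the grip force is fixed at half the most. Time passes only in rows, so rows that do not move let the fingers close. It gives the time, the measured TCP pose, the force and the opening at its end, in the units of the state.
- read_state(): the state, without advancing time (a new reading comes with each control period).
- get_image(name): name is "scene" or "side" or "wrist"; returns a dict with "image" (400x640x3 uint8, red, green, blue), "mtx" (3x3 intrinsics, pixels), "extrinsics" (4x4, takes a point from camera to world coordinates). Camera axes: x right, y up, looking along -z (the intrinsics and any distortion apply to the point x, -y, -z); pixel columns grow to the right and rows downward; lengths in mm; the calibration is good to about 2 mm. A picture is of the moment at which its call begins. There is no depth.
- job_done(): hands the job in, once; it reports no verdict.
The state is a dict: "clock": time; "joints": joint angles; "joint_vel": joint speeds; "joint_efforts": joint torques, N m; "position": TCP position; "ee_rot": TCP orientation; "contact_force": force on the tool from outside, world axes, zero at the start; "wrist_torque": the same for the moment, N m; "gripper_width": finger opening in mm.
Only numpy, scipy, OpenCV 4.12 (cv2) and the standard library are available. Lean on these libraries where they do the work, as an engineer would, in place of code of your own. Each camera call takes 0.05 s, during which the arm holds its last target. There are 200 camera calls.

TASK

Swing the fuse box's clear lid right back to its stop, take out what does not belong there (the ceramic bulb socket, the lamp starter or both) into the shallow steel tray, and lay every loose square fuse from the bench in the box, one to a bay, lengthwise and flat on the floor between the ribs. Only when all that is done, with the lid still back, shut the lid fully and push the locking pin through the three eyelets of the hasp, fully home. Leave everything else on the bench where it is.

Things in the scene. Friction and masses are not known exactly. Their poses are not given: they have to be found in the camera images.
- box: grey plastic fuse box, fixed to the bench, outside 100 (x) x 244 (y) x 60 mm high without its clear lid; walls 4 mm, floor 5 mm. Origin under its centre, x from the hasp side (front, facing the robot) to the hinge side, y to the left, z up. Ribs 3 mm wide and 4 mm high run along x on its floor at y = -96, -48, 0, 48, 96 mm, parting off four bays 45 x 92 mm
- bay0 (a point): centre of bay 0 on the box's inner floor (box y = -72 mm); axes as the box
- bay1 (a point): centre of bay 1 on the box's inner floor (box y = -24 mm); axes as the box
- bay2 (a point): centre of bay 2 on the box's inner floor (box y = 24 mm); axes as the box
- bay3 (a point): centre of bay 3 on the box's inner floor (box y = 72 mm); axes as the box
- lid (a joint): angle of the fuse box's clear hinged lid: 0 = shut, grows as it opens up and back, 2.1 rad = at its stop, leaning back away from the robot. Light hinge: the lid (220 g) falls shut if let go below about 1.5 rad, falls back to its stop beyond 1.7 rad. It is 5 mm thick, reaches 100 mm from the hinge; open, it tops out 190 mm above the bench
- lid_hinge (a point): middle of the lid's hinge axis, at the back upper edge of the box (box x = 50, z = 60 mm); the axis runs along box y
- lid_grip (a point): centre of the lid's black grip, a round bar 16 mm in diameter, 16 mm long along box y, 22 mm in front of the lid's front edge; it turns with the lid. With the lid shut it is 122 mm in front of the hinge axis, 8 mm above it, at box y = 50 mm. Pinched on its two flat ends (along box y) it turns between the fingers as the lid swings
- eyelet (a point): centre of the hole (13 mm) in the outer, robot-side face of the steel hasp's front plate on the box, 44 mm above the bench; axes as the box. The plate is upright, 4 mm thick, 32 mm wide, its top 58 mm above the bench. The box wall is 44 mm behind this face; below the holes a base strap joins the two fixed plates, its top 18 mm above the bench
- eyelet_lid (a point): centre of the hole (14 mm) in the hasp's middle plate, 4 mm thick, which hangs from the lid and turns with it; with the lid shut it stands 14 to 18 mm behind the front face, and the three holes are in line along box x. The third, rear plate is fixed to the box, 4 mm thick, hole 13 mm, its rear face 32 mm behind the front face
- pin: locking pin: black square handle 40 mm long (x), 20 x 20 mm, with a steel rod, 8 mm in diameter, 40 mm long, round-ended, sticking out of the middle of its +x end; 70 g. Origin at the handle's centre, x towards the rod's end. It lies on the bench, axis 10 mm up. Fully home, the handle's end meets the hasp's front plate
- pin_tip (a point): end of the locking pin's rod, 60 mm along x from the handle's centre
- fuse0: loose square fuse: white ceramic body 46 x 26 x 26 mm with a steel cap at each end and a flat steel blade 12 mm long (16 x 4 mm) in the middle of each end, 70 mm overall, 80 g. Origin at its centre, x along its length (both ends and all four sides alike). Lies on the bench on a side, centre 13 mm up. May be absent (None)
- fuse1: loose square fuse: white ceramic body 46 x 26 x 26 mm with a steel cap at each end and a flat steel blade 12 mm long (16 x 4 mm) in the middle of each end, 70 mm overall, 80 g. Origin at its centre, x along its length (both ends and all four sides alike). Lies on the bench on a side, centre 13 mm up. May be absent (None)
- fuse2: loose square fuse: white ceramic body 46 x 26 x 26 mm with a steel cap at each end and a flat steel blade 12 mm long (16 x 4 mm) in the middle of each end, 70 mm overall, 80 g. Origin at its centre, x along its length (both ends and all four sides alike). Lies on the bench on a side, centre 13 mm up. May be absent (None)
- fuse3: loose square fuse: white ceramic body 46 x 26 x 26 mm with a steel cap at each end and a flat steel blade 12 mm long (16 x 4 mm) in the middle of each end, 70 mm overall, 80 g. Origin at its centre, x along its length (both ends and all four sides alike). Lies on the bench on a side, centre 13 mm up. May be absent (None)
- socket: white ceramic bulb socket, a round body 36 mm in diameter below, 32 mm above, 42 mm tall, 90 g, standing in a bay of the box at the start. Origin at its centre, z its axis. May be absent (None)
- starter: tube lamp starter, a small aluminium can 22 mm in diameter and 36 mm tall with two 5 mm brass studs on top, 30 g, standing in a bay of the box at the start. Origin at its centre, z its axis. May be absent (None)
- tray: shallow open steel tray fixed to the bench, 160 (x) x 115 (y) x 22 mm high, walls and floor 3 mm. Origin under its centre
- lamp: silver reflector lamp standing on its face, 64 mm wide, 95 mm tall; a bystander, not to be disturbed
- pliers: black insulated pliers lying flat, 160 mm long; a bystander, not to be disturbed
- tape: roll of black insulating tape lying flat, 64 mm across, 19 mm high; a bystander, not to be disturbed
- jar: glass jar with a steel lid, 60 mm across, 75 mm tall; a bystander, not to be disturbed
- driver: black-handled screwdriver lying on the bench; a bystander, not to be disturbed

How it is judged:
By the outcome, as a careful person would: the job done as asked, in the order asked, and still so for the second after the job is handed in, with the robot touching nothing.
Of fuse0, fuse1, fuse2, fuse3 only 2 to 4 are there at a start; the rules pass over those that are not, and their reading is None.
Of socket, starter only 1 to 2 are there at a start; the rules pass over those that are not, and their reading is None.
At some moment in a run one of fuse0, fuse1, fuse2, fuse3, pin may be knocked a few centimetres aside while the robot is not near it.
Once in a run the grip may slacken for a moment while it holds something.
It also fails if it takes over 210 s, if anything falls off the work surface, if the arm or the gripper's body presses on something with over 40 N, if the wrist force passes 120 N, or if a joint passes its speed limit or range.

## Working session

There is one attempt and no reset: what is moved stays moved. The work goes in short steps, Python scripts to look and compute and a tool call to move; the robot and the scene stay as the last step left them, time stands still between calls to the robot, and variables do not carry over. Pictures are saved under pics/ and viewed, about 12 in all and at most 16, crops included, and the job is handed in when it is done.

Besides the shell and the picture viewer there is one more tool, called after ">>>" as a command line: name --pt "numbers of a row" for each row, then --argument value for the rest. servo_tool: Moves the arm, as the interface text tells. Its arguments: {"type":"object","properties":{"rows":{"type":"array","items":{"type":"array","items":{"type":"number"}}}},"required":["rows"]}

```bash
ls; mkdir -p pics; cat > h.py <<'E'
from bench import *
import numpy as np, cv2
from scipy.spatial.transform import Rotation as R
def snap(name,fn):
    d=get_image(name); cv2.imwrite(f'pics/{fn}.png',d['image'][:,:,::-1]); np.savez(f'pics/{fn}.npz',mtx=d['mtx'],ext=d['extrinsics'],img=d['image']); return d
def load(fn):
    z=np.load(f'pics/{fn}.npz'); return {'mtx':z['mtx'],'extrinsics':z['ext'],'image':z['img']}
def ray(d,u,v):
    K,E=d['mtx'],d['extrinsics']; p=np.linalg.solve(K,[u,v,1.]); c=np.array([p[0],-p[1],-p[2]])
    return E[:3,3],E[:3,:3]@c
def onz(d,u,v,z):
    o,r=ray(d,u,v); return o+r*(z-o[2])/r[2]
def proj(d,P):
    E=d['extrinsics']; c=E[:3,:3].T@(np.array(P,float)-E[:3,3]); q=d['mtx']@[c[0],-c[1],-c[2]]; return q[:2]/q[2]
def st():
    s=read_state(); print(round(s['clock'],2),np.round(s['position'],1),np.round(R.from_quat(s['ee_rot']).as_matrix(),3).tolist(),'F',np.round(s['contact_force'],1),'w',round(s['gripper_width'],1)); return s
E
python3 - <<'E'
from h import *
st()
for n in ('scene','side','wrist'):
    d=snap(n,n+'0'); print(n,np.round(d['mtx'],1).tolist(),np.round(d['extrinsics'],3).tolist(),[k for k in d])
E
```

```text
pics
0.0 [624.4   0.  241.2] [[-0.0, -1.0, -0.002], [-1.0, 0.0, -0.0], [0.0, 0.002, -1.0]] F [-0.   0.5  0.8] w 85.5
scene [[439.2, 0.0, 317.1], [0.0, 439.2, 194.3], [0.0, 0.0, 1.0]] [[0.573, -0.491, 0.656, 1261.302], [0.819, 0.343, -0.46, -508.458], [0.001, 0.801, 0.598, 761.344], [0.0, 0.0, 0.0, 1.0]] ['image', 'mtx', 'extrinsics']
side [[405.8, 0.0, 322.6], [0.0, 405.8, 200.7], [0.0, 0.0, 1.0]] [[0.726, 0.367, -0.581, -216.128], [-0.687, 0.361, -0.631, -777.57], [-0.022, 0.857, 0.514, 712.557], [0.0, 0.0, 0.0, 1.0]] ['image', 'mtx', 'extrinsics']
wrist [[305.7, 0.0, 317.2], [0.0, 305.7, 204.6], [0.0, 0.0, 1.0]] [[-1.0, 0.0, 0.002, 625.633], [-0.001, -0.957, -0.291, -72.942], [0.002, -0.291, 0.957, 372.569], [0.0, 0.0, 0.0, 1.0]] ['image', 'mtx', 'extrinsics']
```

View pics/scene0.png

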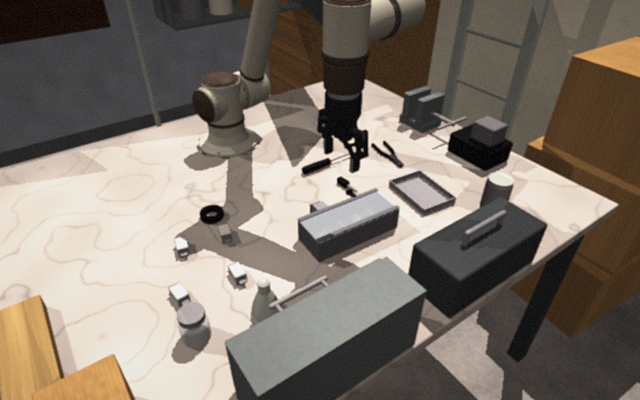

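View pics/side0.png

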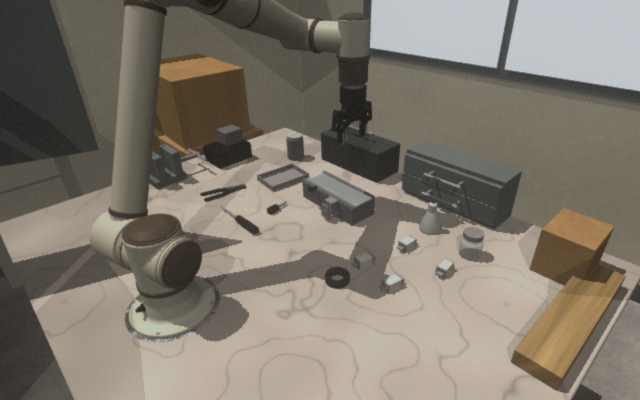

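Scene: box near (348,222), tray (422,192), pin (345,186), four fuses at (181,247), (225,232), (238,273), (179,293). I'll zoom in on the area in both views.

```bash
python3 - <<'E'
from h import *
a=load('scene0')['image'][165:325,150:470]; b=load('side0')['image'][150:310,190:510]
c=np.vstack([cv2.resize(a,None,fx=2,fy=1.85,interpolation=2),cv2.resize(b,None,fx=2,fy=1.85,interpolation=2)])
cv2.imwrite('pics/crop1.png',c[:,:,::-1])
A,B=load('scene0'),load('side0')
for n,u,v in [('f',181,247),('f',225,232),('f',238,273),('f',179,293),('pin',343,183),('tape',212,213),('tray',422,192)]: print(n,onz(A,u,v,13).round())
for n,u,v in [('f',393,283),('f',364,259),('f',407,243),('f',445,268),('pin',274,209),('tape',338,277),('tray',284,178)]: print(n,onz(B,u,v,13).round())
for n,u,v in [('lidfl',303,219),('fr',386,194)]: print(n,onz(A,u,v,62).round())
E
```

```text
f [ 427. -331.   13.]
f [ 438. -219.   13.]
f [ 584. -256.   13.]
f [ 563. -388.   13.]
pin [439. 161.  13.]
tape [ 348. -214.   13.]
tray [604. 319.  13.]
f [ 423. -334.   13.]
f [ 443. -221.   13.]
f [ 582. -259.   13.]
f [ 564. -394.   13.]
pin [427. 155.  13.]
tape [ 342. -222.   13.]
tray [586. 302.  13.]
lidfl [558. -58.  62.]
fr [598. 180.  62.]
```

View pics/crop1.png

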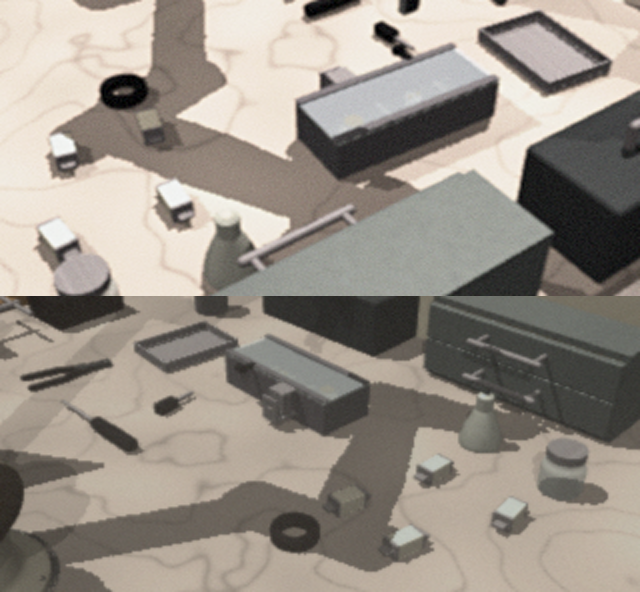

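Scene crop shows the box with clear lid and two light objects inside; the pin lies with its rod towards the box (+x-ish). I'll look at the wrist view now.

View pics/wrist0.png

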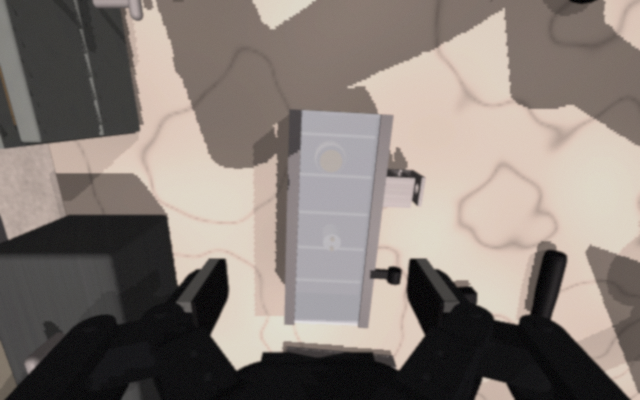

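Wrist: lid corners (291,111), (392,116), (368,326), (286,324); socket at (331,157) in bay 0, starter at (331,240) in bay 2; grip (393,275), hasp (405,188).

```bash
python3 - <<'E'
from h import *
W=load('wrist0'); A=load('scene0'); B=load('side0')
for n,u,v,z in [('bl',286,324,62),('br',291,111,62),('fr',392,116,62),('fl',368,326,62),('grip',394,275,68),('hasp',421,188,58),('socket',331,157,47),('starter',331,240,42),('rib0',336,213,7)]: print(n,onz(W,u,v,z).round(1))
yaw=-0.12
for n,d,cs in [('scene',A,[(300,100),(497,79),(455,48)]),('side',B,None)]:
    if cs:
        for u,v in cs: print(n,onz(d,150+u/2,165+v/1.85,64).round(1))
for u,v in [(228,345),(268,338),(368,380),(330,405)]: print('side',onz(B,190+u/2,150+(v-296)/1.85,64).round(1))
E
```

```text
bl [662.5 171.7  62. ]
br [650.6 -73.6  62. ]
fr [552.1 -69.   62. ]
fl [563.6 174.6  62. ]
grip [539. 102.  68.]
hasp [515.2   4.2  58. ]
socket [610.4 -26.9  47. ]
starter [608.8  70.8  42. ]
rib0 [601.2  49.2   7. ]
scene [556.2 -65.9  64. ]
scene [662.3 164.6  64. ]
scene [577.1 168.5  64. ]
side [583.3 182.3  64. ]
side [651.3 153.4  64. ]
side [652.9 -74.2  64. ]
side [551.8 -86.   64. ]
```

>>> servo_tool --pt "1 0 0 0.6 0 0 8.45" --pt "1 0 0 0.6 0 0 8.45" --pt "1 0 0 0.6 0 0 8.45" --pt "1 0 0 0.6 0 0 8.45" --pt "1 0 0 0.6 0 0 8.45" --pt "1 0 0 0.6 0 0 8.45" --pt "1 0 0 0.6 0 0 8.45" --pt "1 0 0 0.6 0 0 8.45" --pt "1 0 0 0.6 0 0 8.45" --pt "1 0 0 0.6 0 0 8.45" --pt "1 0 0 0.6 0 0 8.25" --pt "0.5 0 0 0 0 0 0"

```text
clock: 1.35
position: [624.2, -0.1, 174.9]
ee_rot: [0.024, 1.0, -0.0, -0.001]
contact_force: [1.1, -0.9, -0.2]
gripper_width: 73.2
```

>>> servo_tool --pt "0.5 2.5 3 0 0 0 0" --pt "0.5 2.5 3 0 0 0 0" --pt "0.5 2.5 3 0 0 0 0" --pt "0.5 1.5 1.5 0 0 0 0" --pt "0.5 0 0 0 0 0 0" --pt "0.5 0 0 0 0 0 0"

```text
clock: 1.95
position: [540.4, 109.5, 176.8]
ee_rot: [0.022, 1.0, 0.0, 0.0]
contact_force: [0.0, -0.7, -0.5]
gripper_width: 42.7
```

```bash
python3 - <<'E'
from h import *
st(); d=snap('wrist','w1'); print(np.round(d['extrinsics'],3).tolist())
E
```

```text
1.95 [540.4 109.5 176.8] [[-0.999, 0.045, 0.001], [0.045, 0.999, 0.0], [-0.001, 0.0, -1.0]] F [ 0.  -0.7 -0.5] w 42.7
[[0.044, -0.955, -0.293, 466.785], [0.999, 0.042, 0.014, 114.274], [-0.001, -0.293, 0.956, 307.97], [0.0, 0.0, 0.0, 1.0]]
```

View pics/w1.png

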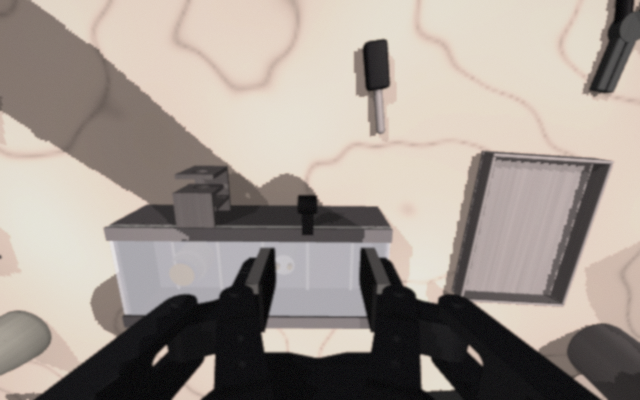

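Wrist: grip bar at (307,205), hasp plates (205,190), pin handle (376,64) with rod tip (380,132) pointing at +x, tray rim corners (484,153), (610,160), (565,303), (455,295).

```bash
python3 - <<'E'
from h import *
d=load('w1')
for n,u,v,z in [('grip',307.5,204,74),('lidfl',391,229,65),('lidfr',106,229,65),('pin c',376,64,20),('pinfar',380,132,10),('handle end',375,40,20),('handle front',377.5,88,20),('t1',484,153,22),('t2',610,160,22),('t3',565,303,22),('t4',455,297,22),('hasp front TL',177,173,58),('hasp top r',217,167,58),('hasp fr L',178,194,67),('hasp fr R',216,186,58)]: print(n,onz(d,u,v,z).round(1))
E
```

```text
grip [537.5 103.2  74. ]
lidfl [565.6 172.6  65. ]
lidfr [555.  -70.1  65. ]
pin c [430.3 166.4  20. ]
pinfar [488.5 172.8  10. ]
handle end [411.6 165.3  20. ]
handle front [449.8 168.   20. ]
t1 [510.9 267.3  22. ]
t2 [522.7 385.8  22. ]
t3 [677.5 373.7  22. ]
t4 [664.8 253.9  22. ]
hasp front TL [510.8  -4.3  58. ]
hasp top r [507.3  29.6  58. ]
hasp fr L [526.5  -2.3  67. ]
hasp fr R [523.3  26.5  58. ]
```

>>> servo_tool --pt "0.5 0.25 -0.65 3 0 0 0" --pt "0.5 0 0 3 0 0 0" --pt "0.5 0 0 2.8 0 0 0" --pt "0.5 0 0 2 0 0 0" --pt "0.4 0 0 0 0 0 0" --pt "0 0 0 0 0 0 0" --pt "0 0 0 0 0 0 0" --pt "0 0 0 0 0 0 0" --pt "0 0 0 0 0 0 0" --pt "0 0 0 0 0 0 0"

```text
clock: 3.0
position: [538.3, 101.4, 69.8]
ee_rot: [0.024, 1.0, -0.0, 0.001]
contact_force: [2.0, -6.8, -1.6]
gripper_width: 14.2
```

```bash
python3 - <<'E'
from h import *
st()
# arc increments: tool x=-box x, z=-up
r=np.hypot(122,8); a0=np.pi-np.arctan2(8,122)
th=np.concatenate([np.linspace(0,2.0,21)])
P=np.c_[r*np.cos(a0-th),r*np.sin(a0-th)]
D=np.diff(P,axis=0)/10
for t,q in zip(th[1:],D): print(round(t,2),round(-q[0],2),round(-q[1],2))
E
```

```text
3.0 [538.3 101.4  69.8] [[-0.999, 0.048, 0.002], [0.048, 0.999, -0.001], [-0.002, -0.001, -1.0]] F [ 2.  -6.8 -1.6] w 14.2
0.1 -0.14 -1.21
0.2 -0.26 -1.19
0.3 -0.38 -1.16
0.4 -0.49 -1.12
0.5 -0.6 -1.06
0.6 -0.71 -1.0
0.7 -0.8 -0.92
0.8 -0.89 -0.84
0.9 -0.97 -0.74
1.0 -1.04 -0.64
1.1 -1.1 -0.54
1.2 -1.15 -0.43
1.3 -1.18 -0.31
1.4 -1.21 -0.19
1.5 -1.22 -0.07
1.6 -1.22 0.05
1.7 -1.21 0.18
1.8 -1.19 0.3
1.9 -1.15 0.41
2.0 -1.1 0.53
```

>>> servo_tool --pt "0 -0.14 0 -1.21 0 0 0" --pt "0 -0.26 0 -1.19 0 0 0" --pt "0 -0.38 0 -1.16 0 0 0" --pt "0 -0.49 0 -1.12 0 0 0" --pt "0 -0.6 0 -1.06 0 0 0" --pt "0 -0.71 0 -1.0 0 0 0" --pt "0 -0.8 0 -0.92 0 0 0" --pt "0 -0.89 0 -0.84 0 0 0"

```text
clock: 3.8
position: [579.6, 99.2, 153.6]
ee_rot: [0.025, 1.0, -0.001, -0.001]
contact_force: [2.5, -4.0, -8.5]
gripper_width: 15.0
```

>>> servo_tool --pt "0 -0.97 0 -0.74 0 0 0" --pt "0 -1.04 0 -0.64 0 0 0" --pt "0 -1.1 0 -0.54 0 0 0" --pt "0 -1.15 0 -0.43 0 0 0" --pt "0 -1.18 0 -0.31 0 0 0" --pt "0 -1.21 0 -0.19 0 0 0" --pt "0 -1.22 0 -0.07 0 0 0" --pt "0 -1.22 0 0.05 0 0 0" --pt "0 -1.21 0 0.18 0 0 0" --pt "0 -1.19 0 0.3 0 0 0" --pt "0 -1.15 0 0.41 0 0 0" --pt "0 -1.1 0 0.53 0 0 0"

```text
clock: 5.0
position: [718.9, 92.0, 171.4]
ee_rot: [0.024, 1.0, -0.001, 0.002]
contact_force: [-0.4, -6.5, 6.1]
gripper_width: 12.6
```

>>> servo_tool --pt "0.6 0 0 0 0 0 0" --pt "0.6 0 0 0 0 0 0" --pt "0.6 0 0 0 0 0 0" --pt "0.6 0 0 -2.5 0 0 0" --pt "0.6 0 0 -3.5 0 0 0" --pt "0.7 2 -1 -1 0 0 0" --pt "0.7 3 -2 0 0 0 0" --pt "0.7 3 -2.2 0 0 0 0" --pt "0.7 2.8 -2 0 0 0 0" --pt "0.7 0 0 0 0 0 0" --pt "0.7 0 0 0 0 0 0"

```text
clock: 6.1
position: [605.6, 27.6, 239.1]
ee_rot: [0.024, 1.0, 0.0, 0.001]
contact_force: [0.9, -0.2, 0.1]
gripper_width: 59.6
```

```bash
python3 - <<'E'
from h import *
st(); d=snap('wrist','w2'); s=snap('side','s2'); a=s['image'][110:310,200:520]
cv2.imwrite('pics/c2.png',np.vstack([d['image'],cv2.resize(a,(320,200))[:, :].repeat(1,0) if 0 else np.hstack([a,np.zeros_like(a)])])[:,:,::-1])
E
```

```text
6.1 [605.6  27.6 239.1] [[-0.999, 0.048, 0.002], [0.048, 0.999, 0.001], [-0.002, 0.001, -1.0]] F [ 0.9 -0.2  0.1] w 59.6
```

View pics/c2.png

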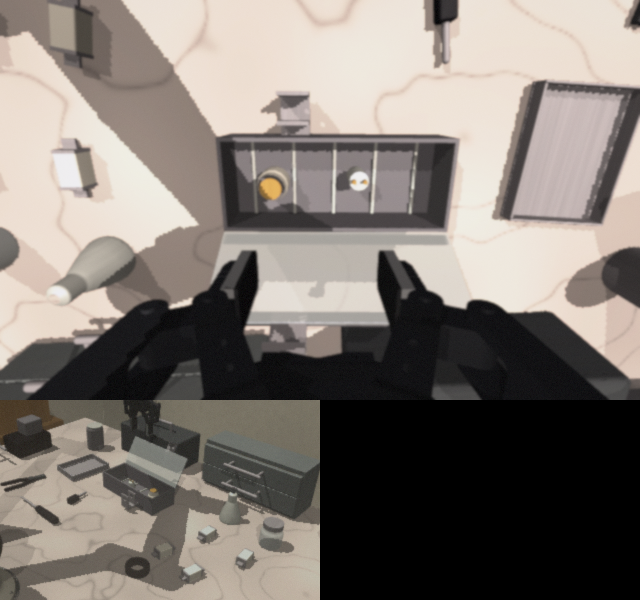

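Lid is back. Socket top at about (272,187), starter top at (359,181), ribs at columns 254/294/334/374/411, box rim corners (217,138), (459,137), (456,231), (220,232); hasp holes plates at (293,96) and (293,128).

```bash
python3 - <<'E'
from h import *
d=load('w2')
for n,u,v,z in [('sock',271,187,47),('start',359.5,181,41),('rfr',217,137,60),('rfl',459,137,60),('rbl',455,231,60),('rbr',220,232,60),('haspF l',277,93,58),('haspF r',309,93,58),('rib0 f',334,143,9),('rib0 b',334,213,9),('rib-96 m',255,180,9),('rib96',411,180,9),('t1',537,82,22),('t4',503,218,22),('t3',603,222,22),('pinhandle',446,21,20),('tip',446,62,10)]: print(n,onz(d,u,v,z).round(1))
E
```

```text
sock [608.9 -21.5  47. ]
start [608.2  75.4  41. ]
rfr [552.4 -68.2  60. ]
rfl [563.6 172.   60. ]
rbl [664.4 176.6  60. ]
rbr [653.6 -79.5  60. ]
haspF l [514.1  -5.4  58. ]
haspF r [515.5  25.3  58. ]
rib0 f [568.9  50.2   9. ]
rib0 b [654.9  47.6   9. ]
rib-96 m [608.4 -46.3   9. ]
rib96 [617.2 141.7   9. ]
t1 [514.  266.6  22. ]
t4 [666.4 250.8  22. ]
t3 [677.2 372.6  22. ]
pinhandle [451.6 166.6  20. ]
tip [488.5 173.4  10. ]
```

>>> servo_tool --pt "0.57 -0.3 -2.5 2 0 0 0" --pt "0.57 -0.26 -2.4 4 0 0 0" --pt "0.57 0 0 4 0 0 0" --pt "0.57 0 0 4 0 0 0" --pt "0.57 0 0 4 0 0 0" --pt "0.57 0 0 2 0 0 0" --pt "0.57 0 0 1.1 0 0 0" --pt "0 0 0 0 0 0 0" --pt "0 0 0 0 0 0 0" --pt "0 0 0 0 0 0 0" --pt "0 0 0 0 0 0 0" --pt "0 0 0 0 0 0 0"

```text
clock: 7.4
position: [609.4, -21.6, 27.3]
ee_rot: [0.024, 1.0, 0.0, 0.0]
contact_force: [-0.2, -0.2, -1.1]
gripper_width: 33.6
```

>>> servo_tool --pt "0 0 0 -2.5 0 0 0" --pt "0 0 0 -3 0 0 0" --pt "0 0 0 -3 0 0 0" --pt "0 0 3 0 0 0 0" --pt "0 -0.2 4.5 0 0 0 0" --pt "0 -0.2 4.5 0 0 0 0" --pt "0 -0.2 4.5 0 0 0 0" --pt "0 -0.2 4.5 0 0 0 0" --pt "0 -0.2 4.5 0 0 0 0" --pt "0 0 4.5 0 0 0 0" --pt "0 0 3.3 0 0 0 0" --pt "0 0 0 0 0 0 0"

```text
clock: 8.6
position: [634.8, 315.0, 111.5]
ee_rot: [0.022, 1.0, 0.001, 0.001]
contact_force: [0.1, -0.5, -1.5]
gripper_width: 33.7
```

>>> servo_tool --pt "0 0 0 3.5 0 0 0" --pt "0 0 0 3 0 0 0" --pt "0 0 0 1.5 0 0 0" --pt "0 0 0 0.5 0 0 0" --pt "0 0 0 0 0 0 0" --pt "0.55 0 0 0 0 0 0" --pt "0.55 0 0 0 0 0 0" --pt "0.55 0 0 0 0 0 0" --pt "0.55 0 0 -2.5 0 0 0" --pt "0.55 0 0 -3 0 0 0" --pt "0.55 0 0 -3 0 0 0"

```text
clock: 9.7
position: [635.1, 310.4, 113.3]
ee_rot: [0.024, 1.0, 0.0, 0.0]
contact_force: [-0.0, -0.6, 0.9]
gripper_width: 46.5
```

>>> servo_tool --pt "0.5 0.25 -4 0 0 0 0" --pt "0.5 0.26 -4 0 0 0 0" --pt "0.5 0.26 -4 0 0 0 0" --pt "0.5 0.26 -4 0 0 0 0" --pt "0.5 0.26 -4 0 0 0 0" --pt "0.5 0.26 -4.1 0 0 0 0" --pt "0.5 0 0 0 0 0 0"

```text
clock: 10.4
position: [607.1, 66.3, 112.7]
ee_rot: [0.027, 1.0, -0.0, -0.0]
contact_force: [-0.6, 0.6, 0.1]
gripper_width: 42.6
```

>>> servo_tool --pt "0.5 -0.07 0.9 2 0 0 0" --pt "0.5 0 0 3 0 0 0" --pt "0.5 0 0 2.7 0 0 0" --pt "0.5 0 0 1 0 0 0" --pt "0 0 0 0 0 0 0" --pt "0 0 0 0 0 0 0" --pt "0 0 0 0 0 0 0" --pt "0 0 0 0 0 0 0" --pt "0 0 0 0 0 0 0" --pt "0 0 0 0 0 0 0"

```text
clock: 11.4
position: [609.4, 79.4, 25.3]
ee_rot: [0.024, 1.0, 0.0, 0.0]
contact_force: [-0.3, -0.2, -0.0]
gripper_width: 20.0
```

>>> servo_tool --pt "0 0 0 -2.5 0 0 0" --pt "0 0 0 -3 0 0 0" --pt "0 0 0 -3 0 0 0" --pt "0 1 4 0 0 0 0" --pt "0 1.2 4 0 0 0 0" --pt "0 1.2 4 0 0 0 0" --pt "0 1.2 4 0 0 0 0" --pt "0 1 4 0 0 0 0" --pt "0 1 3.6 0 0 0 0" --pt "0 0 0 0 0 0 0" --pt "0 0 0 0 0 0 0"

```text
clock: 12.5
position: [554.0, 318.9, 109.7]
ee_rot: [0.023, 1.0, -0.0, -0.0]
contact_force: [-0.1, 1.3, 0.2]
gripper_width: 20.5
```

>>> servo_tool --pt "0 0 0 3.5 0 0 0" --pt "0 0 0 3 0 0 0" --pt "0 0 0 1.5 0 0 0" --pt "0 0 0 0.6 0 0 0" --pt "0 0 0 0 0 0 0" --pt "0.4 0 0 0 0 0 0" --pt "0.4 0 0 0 0 0 0" --pt "0.4 0 0 0 0 0 0" --pt "0.4 0 0 -2.5 0 0 0" --pt "0.4 0 0 -4 0 0 0" --pt "0.4 0 0 -5 0 0 0"

```text
clock: 13.6
position: [553.6, 317.4, 138.3]
ee_rot: [0.024, 1.0, -0.002, -0.002]
contact_force: [1.7, 0.3, -0.5]
gripper_width: 34.4
```

```bash
python3 - <<'E'
from h import *
st(); d=snap('wrist','w3'); s=snap('scene','a3'); t=snap('side','b3')
c=np.vstack([np.hstack([cv2.resize(d['image'],(512,320)),np.zeros((320,128,3),np.uint8)]), np.hstack([s['image'][140:340,140:460],t['image'][140:340,260:580]])])
cv2.imwrite('pics/c3.png',c[:,:,::-1])
E
```

```text
13.6 [553.6 317.4 138.3] [[-0.999, 0.048, -0.003], [0.048, 0.999, -0.003], [0.003, -0.003, -1.0]] F [ 1.7  0.3 -0.5] w 34.4
```

View pics/c3.png

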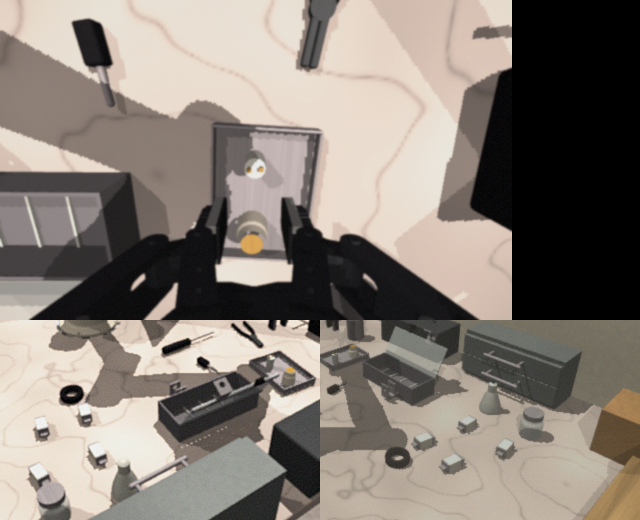

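Socket and starter both stand in the tray; box empty, lid back. Now to the fuses: move to overlook them.

>>> servo_tool --pt "0.6 0.2 -4.5 -1 0 0 0" --pt "0.6 0.2 -4.8 -1 0 0 0" --pt "0.6 0.2 -4.8 -1 0 0 0" --pt "0.6 0.2 -4.8 -1 0 0 0" --pt "0.6 0.2 -4.8 -1 0 0 0" --pt "0.6 0.2 -4.8 -1 0 0 0" --pt "0.6 0.2 -4.8 -1 0 0 0" --pt "0.6 0.2 -4.8 -1 0 0 0" --pt "0.6 0.2 -4.8 -1 0 0 0" --pt "0.6 0.2 -4.8 -1 0 0 0" --pt "0.6 0.2 -4.8 0 0 0 0" --pt "0.6 0.2 -4.8 0 0 0 0"

```text
clock: 14.95
position: [502.3, -254.6, 238.4]
ee_rot: [0.024, 1.0, 0.0, -0.0]
contact_force: [1.3, 0.1, 0.2]
gripper_width: 51.3
```

>>> servo_tool --pt "0.6 0 -4 0 0 0 0" --pt "0.6 0 0 0 0 0 0" --pt "0.6 0 0 0 0 0 0" --pt "0.6 0 0 0 0 0 0"

```text
clock: 15.35
position: [500.9, -292.2, 238.1]
ee_rot: [0.024, 1.0, 0.0, -0.001]
contact_force: [-0.2, -0.4, -0.1]
gripper_width: 51.1
```

```bash
python3 - <<'E'
from h import *
st(); d=snap('wrist','w4')
E
```

```text
15.35 [ 500.9 -292.2  238.1] [[-0.999, 0.048, -0.001], [0.048, 0.999, 0.001], [0.001, 0.001, -1.0]] F [-0.2 -0.4 -0.1] w 51.1
```

View pics/w4.png

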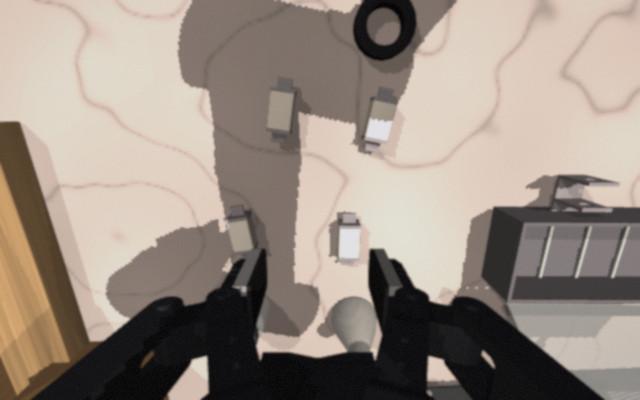

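Wrist: fuse A (281,111) axis (286,80)-(277,143); B axis (386,90)-(371,151); C (348,237), top blade (348,212); D (240,235), top blade (237,206); lamp about (352,320).

```bash
python3 - <<'E'
from h import *
d=load('w4')
def ax(n,p,q):
    P=onz(d,*p,13);Q=onz(d,*q,13); v=Q-P; print(n,((P+Q)/2).round(1)[:2],'len',np.linalg.norm(v).round(1),'yaw',np.degrees(np.arctan2(v[1],v[0])).round(1))
ax('A',(286,80),(277,143)); ax('B',(386,90),(371,151))
for n,u,v,z in [('A top c',282,107,26),('B top c',380,120,26),('C top face c',348,241,26),('Cblade',348,212,13),('D top c',241,237,26),('Dblade',237,206,13),('lamp top',352,352,95),('lampmid',352,320,50)]: print(n,onz(d,u,v,z).round(1))
A=load('a3');B=load('b3')
print('jar',onz(A,194,314,75).round(),onz(load('side0'),473,234,75).round(), 'lamp',onz(A,264,283,95).round(),onz(load('side0'),433,204,95).round())
# brightness mask top faces
g=d['image'].min(2)
E
```

```text
A [ 426.6 -327.5] len 68.4 yaw -13.1
B [ 441.3 -219.3] len 67.5 yaw -13.8
A top c [ 421.2 -324.9   26. ]
B top c [ 439.5 -219.9   26. ]
C top face c [ 580. -257.   26.]
Cblade [ 547.2 -255.2   13. ]
D top c [ 568.7 -386.6   26. ]
Dblade [ 533.2 -390.4   13. ]
lamp top [ 682. -261.   95.]
lampmid [ 675.3 -256.    50. ]
jar [ 687. -394.   75.] [ 666. -405.   75.] lamp [ 712. -253.   95.] [ 693. -261.   95.]
```

>>> servo_tool --pt "0.6 -2.6 1.3 3 0 0 0" --pt "0.6 -2.6 1.3 3.5 0 0 0" --pt "0.6 -2.6 1.3 3.5 0 0 0" --pt "0.6 0 0 4 0 0 0" --pt "0.6 0 0 4 0 0 0" --pt "0.6 0 0 3 0 0 0" --pt "0.6 0 0 1.1 0 0 0" --pt "0 0 0 0 0 0 0" --pt "0 0 0 0 0 0 0" --pt "0 0 0 0 0 0 0" --pt "0 0 0 0 0 0 0" --pt "0 0 0 0 0 0 0"

```text
clock: 16.6
position: [581.7, -257.8, 19.3]
ee_rot: [0.024, 1.0, -0.0, 0.001]
contact_force: [-0.6, 0.3, 2.6]
gripper_width: 24.5
```

>>> servo_tool --pt "0 0 0 -2.5 0 0 0" --pt "0 0 0 -3.5 0 0 0" --pt "0 0 0 -3 0 0 0" --pt "0 -0.2 4 0 0 0 0" --pt "0 -0.2 4 0 0 0 0" --pt "0 -0.2 4 0 0 0 0" --pt "0 -0.2 4 0 0 0 0" --pt "0 -0.2 4 0 0 0 0" --pt "0 -0.2 3.7 0 0 0 0" --pt "0 0 0 0 0 0 0" --pt "0 0 0 0 0 0 0"

```text
clock: 17.7
position: [604.3, -20.7, 108.1]
ee_rot: [0.023, 1.0, 0.0, 0.0]
contact_force: [0.2, -0.8, -0.7]
gripper_width: 24.5
```

```bash
python3 - <<'E'
from h import *
st(); d=snap('wrist','w5')
E
```

```text
17.7 [604.3 -20.7 108.1] [[-0.999, 0.046, 0.0], [0.046, 0.999, 0.0], [-0.0, 0.0, -1.0]] F [ 0.2 -0.8 -0.7] w 24.5
```

View pics/w5.png

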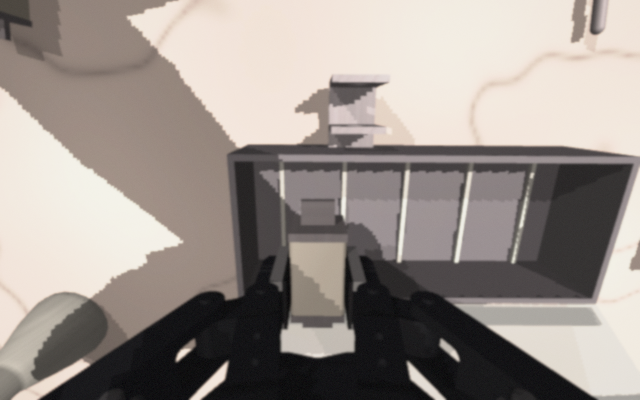

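Fuse held straight above bay 0; ribs at columns 283 and 344, so bay centre is near the fuse's column (318 vs 313.5).

```bash
python3 - <<'E'
from h import *
d=load('w5')
for n,u,v,z in [('r-96',282,200,9),('r-48',344,200,9),('r0',403.5,200,9),('r48',463,200,9),('r96',524,200,9),('front in',403.5,162,9),('back in',400,262,9),('rimfl',632,158,60),('rimfr',233,156,60),('hFl',331,77,58),('hFr',388,77,58),('hRl',331,130,58),('hRr',391,130,58),('fuse top',319,272,108.1-19.3+26)]: print(n,onz(d,u,v,z).round(1))
E
```

```text
r-96 [596.1 -46.7   9. ]
r-48 [598.3   1.9   9. ]
r0 [600.4  48.5   9. ]
r48 [602.5  95.1   9. ]
r96 [604.7 142.8   9. ]
front in [570.5  47.4   9. ]
back in [654.4  47.6   9. ]
rimfl [565.4 166.9  60. ]
rimfr [553.7 -66.4  60. ]
hFl [513.2  -7.6  58. ]
hFr [514.6  23.7  58. ]
hRl [541.6  -8.5  58. ]
hRr [543.1  26.   58. ]
fuse top [601.  -18.3 114.8]
```

>>> servo_tool --pt "0 0 -0.15 3 0 0 0" --pt "0 0 0 3 0 0 0" --pt "0 0 0 1.7 0 0 0" --pt "0 0 0 0.65 0 0 0" --pt "0 0 0 0 0 0 0" --pt "0.42 0 0 0 0 0 0" --pt "0.42 0 0 0 0 0 0" --pt "0.42 0 0 0 0 0 0" --pt "0.42 0 0 -2.5 0 0 0" --pt "0.42 0 0 -3 0 0 0" --pt "0.42 0 0 -3 0 0 0"

```text
clock: 18.85
position: [604.1, -23.2, 110.1]
ee_rot: [0.024, 1.0, -0.0, -0.0]
contact_force: [0.7, -0.2, 0.5]
gripper_width: 35.9
```

>>> servo_tool --pt "0.6 0.3 -3.6 0 0 0 0" --pt "0.6 0.3 -4.5 0 0 0 0" --pt "0.6 0.3 -4.5 0 0 0 0" --pt "0.6 0.3 -4.5 0 0 0 0" --pt "0.6 0.3 -4.5 0 0 0 0" --pt "0.6 0.3 -4.5 0 0 0 0" --pt "0.6 0.15 -4.5 0 0 0 0" --pt "0.6 0 -4 0 0 0 0" --pt "0.6 0 -2 0 0 0 0" --pt "0.6 0 0 0 0 0 -8.5" --pt "0.6 0 0 0 0 0 0" --pt "0.6 0 0 0 0 0 0"

```text
clock: 20.05
position: [567.3, -387.1, 109.3]
ee_rot: [-0.049, 0.999, 0.0, -0.0]
contact_force: [0.3, 0.2, 0.3]
gripper_width: 51.1
```

```bash
python3 - <<'E'
from h import *
st(); d=snap('wrist','w6')
E
```

```text
20.05 [ 567.3 -387.1  109.3] [[-0.995, -0.098, -0.0], [-0.098, 0.995, 0.0], [0.0, 0.0, -1.0]] F [0.3 0.2 0.3] w 51.1
```

View pics/w6.png

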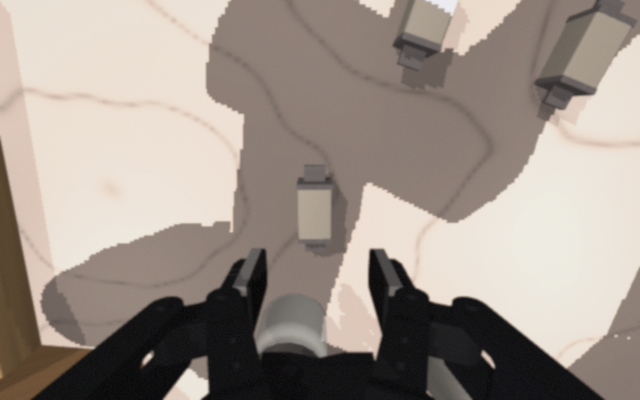

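Fuse D at (315,211), aligned and centred between the fingers.

```bash
python3 - <<'E'
from h import *
d=load('w6')
for n,u,v,z in [('topc',315,211,26),('b1',314,166,15),('topf',315,185,26),('topb',315,241,26)]: print(n,onz(d,u,v,z).round(1))
E
```

```text
topc [ 564.3 -387.8   26. ]
b1 [ 533.  -391.7   15. ]
topf [ 544.7 -389.7   26. ]
topb [ 588.3 -385.5   26. ]
```

>>> servo_tool --pt "0.6 0 -0.05 3.5 0 0 0" --pt "0.6 0 0 3.5 0 0 0" --pt "0.6 0 0 2 0 0 0" --pt "0 0 0 0 0 0 0" --pt "0 0 0 0 0 0 0" --pt "0 0 0 0 0 0 0" --pt "0 0 0 0 0 0 0" --pt "0 0 0 0 0 0 0" --pt "0 0 0 -2.5 0 0 0" --pt "0 0 0 -3.5 0 0 0" --pt "0 0 0 -3 0 0 8.5"

```text
clock: 21.2
position: [567.4, -388.4, 111.3]
ee_rot: [0.026, 1.0, -0.0, 0.0]
contact_force: [-0.0, 0.4, -1.0]
gripper_width: 24.2
```

>>> servo_tool --pt "0 -0.2 3.5 0 0 0 0" --pt "0 -0.25 4.5 0 0 0 0" --pt "0 -0.25 4.5 0 0 0 0" --pt "0 -0.25 4.5 0 0 0 0" --pt "0 -0.25 4.5 0 0 0 0" --pt "0 -0.25 4.5 0 0 0 0" --pt "0 -0.25 4.5 0 0 0 0" --pt "0 -0.25 4.5 0 0 0 0" --pt "0 0 4.5 0 0 0 0" --pt "0 0 2 0 0 0 0" --pt "0 0 0 0 0 0 0" --pt "0 0 0 0 0 0 0"

```text
clock: 22.4
position: [606.6, 25.7, 109.8]
ee_rot: [0.024, 1.0, 0.0, 0.0]
contact_force: [0.6, -0.0, 0.1]
gripper_width: 24.4
```

>>> servo_tool --pt "0 0 0 3 0 0 0" --pt "0 0 0 3 0 0 0" --pt "0 0 0 1.8 0 0 0" --pt "0 0 0 0.65 0 0 0" --pt "0 0 0 0 0 0 0" --pt "0.39 0 0 0 0 0 0" --pt "0.39 0 0 0 0 0 0" --pt "0.39 0 0 0 0 0 0" --pt "0.39 0 0 -2 0 0 0" --pt "0.39 0 0 -3 0 0 0" --pt "0.39 0 0 -3.5 0 0 0"

```text
clock: 23.5
position: [605.9, 25.1, 109.9]
ee_rot: [0.024, 1.0, -0.0, -0.001]
contact_force: [0.5, 0.4, -0.3]
gripper_width: 33.4
```

>>> servo_tool --pt "0.6 1.6 -3.5 0 0 0 0" --pt "0.6 1.65 -3.6 0 0 0 0" --pt "0.6 1.65 -3.6 0 0 0 0" --pt "0.6 1.65 -3.6 0 0 0 0" --pt "0.6 1.65 -3.6 0 0 0 0" --pt "0.6 1.65 -3.6 0 0 0 0" --pt "0.6 1.65 -3.6 0 0 0 0" --pt "0.6 1.65 -3.6 0 0 0 0" --pt "0.6 1.65 -3.6 0 0 0 0" --pt "0.6 1.65 -3.6 0 0 0 5.2" --pt "0.6 0 0 0 0 0 5.2" --pt "0.6 0 0 0 0 0 0"

```text
clock: 24.7
position: [424.5, -326.3, 110.0]
ee_rot: [0.116, 0.993, -0.0, 0.0]
contact_force: [0.9, 0.5, -0.3]
gripper_width: 50.9
```

```bash
python3 - <<'E'
from h import *
st(); d=snap('wrist','w7')
E
```

```text
24.7 [ 424.5 -326.3  110. ] [[-0.973, 0.23, 0.0], [0.23, 0.973, -0.0], [-0.0, -0.0, -1.0]] F [ 0.9  0.5 -0.3] w 50.9
```

View pics/w7.png

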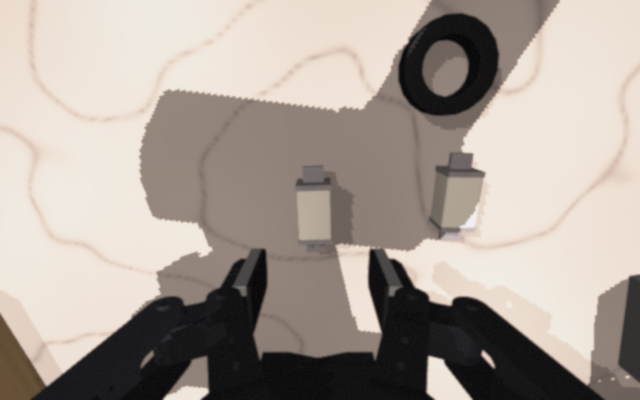

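Fuse A centred at (315,211) and aligned; B at (458,200) with nearly the same heading.

>>> servo_tool --pt "0.6 0 -0.05 3.5 0 0 0" --pt "0.6 0 0 3.5 0 0 0" --pt "0.6 0 0 2 0 0 0" --pt "0 0 0 0 0 0 0" --pt "0 0 0 0 0 0 0" --pt "0 0 0 0 0 0 0" --pt "0 0 0 0 0 0 0" --pt "0 0 0 0 0 0 0" --pt "0 0 0 -2.5 0 0 0" --pt "0 0 0 -3.5 0 0 0" --pt "0 0 0 -3 0 0 -5.2" --pt "0 0 0 0 0 0 -5.2"

```text
clock: 25.95
position: [427.8, -327.2, 115.0]
ee_rot: [0.022, 1.0, -0.002, 0.005]
contact_force: [0.7, -0.6, -1.4]
gripper_width: 24.4
```

```bash
python3 - <<'E'
from h import *
st(); d=load('w7')
print(onz(d,459,192,26)); P=onz(d,460,155,15);Q=onz(d,451,238,13); print(P,Q,(P+Q)/2,np.degrees(np.arctan2((Q-P)[1],(Q-P)[0])))
E
```

```text
25.95 [ 427.8 -327.2  115. ] [[-0.999, 0.043, 0.01], [0.043, 0.999, -0.005], [-0.01, -0.004, -1.0]] F [ 0.7 -0.6 -1.4] w 24.4
[ 431.13943745 -220.57573174   26.        ]
[ 407.03125362 -212.67878015   15.        ] [ 472.91033575 -225.30151432   13.        ] [ 439.97079469 -218.99014724   14.        ] -10.846673594373753
```

>>> servo_tool --pt "0 -1.5 3.6 0 0 0 0" --pt "0 -1.65 4.1 0 0 0 0" --pt "0 -1.65 4.1 0 0 0 0" --pt "0 -1.65 4.1 0 0 0 0" --pt "0 -1.65 4.1 0 0 0 0" --pt "0 -1.65 4.1 0 0 0 0" --pt "0 -1.65 4.1 0 0 0 0" --pt "0 -1.65 4.1 0 0 0 0" --pt "0 -1.65 4.1 0 0 0 0" --pt "0 -1.8 4.2 0 0 0 0" --pt "0 0 0 0 0 0 0" --pt "0 0 0 0 0 0 0"

```text
clock: 27.15
position: [609.1, 72.8, 109.7]
ee_rot: [0.023, 1.0, 0.0, -0.0]
contact_force: [-0.2, 0.3, -1.3]
gripper_width: 25.0
```

Now lower into bay 2 and go for B.

>>> servo_tool --pt "0 0 -0.1 3 0 0 0" --pt "0 0 0 3 0 0 0" --pt "0 0 0 1.8 0 0 0" --pt "0 0 0 0.65 0 0 0" --pt "0 0 0 0 0 0 0" --pt "0.39 0 0 0 0 0 0" --pt "0.39 0 0 0 0 0 0" --pt "0.39 0 0 0 0 0 0" --pt "0.39 0 0 -2 0 0 0" --pt "0.39 0 0 -3 0 0 0" --pt "0.39 0 0 -3.5 0 0 0"

```text
clock: 28.25
position: [608.5, 70.5, 110.4]
ee_rot: [0.024, 1.0, -0.0, -0.001]
contact_force: [0.3, -0.4, -0.1]
gripper_width: 33.1
```

>>> servo_tool --pt "0.6 1.7 -3.2 0 0 0 0" --pt "0.6 1.7 -3.3 0 0 0 0" --pt "0.6 1.7 -3.3 0 0 0 0" --pt "0.6 1.7 -3.3 0 0 0 0" --pt "0.6 1.7 -3.3 0 0 0 0" --pt "0.6 1.7 -3.3 0 0 0 0" --pt "0.6 1.7 -3.3 0 0 0 0" --pt "0.6 1.7 -3.3 0 0 0 0" --pt "0.6 1.9 -3.5 0 0 0 5" --pt "0.6 0 0 0 0 0 4.5" --pt "0.6 0 0 0 0 0 0" --pt "0.6 0 0 0 0 0 0"

```text
clock: 29.45
position: [440.4, -219.3, 110.6]
ee_rot: [0.106, 0.994, -0.0, 0.0]
contact_force: [-0.2, 0.2, -0.0]
gripper_width: 51.3
```

```bash
python3 - <<'E'
from h import *
s=st(); d=snap('wrist','w8'); snap('side','s8')
for r in d['image'][150:260:10,220:420:8].min(2): print(' '.join(f'{v:3d}' for v in r))
E
```

```text
29.45 [ 440.4 -219.3  110.6] [[-0.978, 0.21, 0.001], [0.21, 0.978, -0.0], [-0.001, 0.0, -1.0]] F [-0.2  0.2 -0. ] w 51.3
118 117 120 119 122 120 121 112 119 121 123 122 123 122 121 123 122 122 124 219 220 220 220 220 221
119 119 119 120 120 120 120 118 116 123 123 121 123 123 122 123 121 122 125 220 221 220 220 220 220
118 119 119 119 119 120 118 119 114 123 122 106 105 105  98 123 122 122 219 219 219 220 219 220 220
118 117 118 119 120 120 119 119 107 123  81  86  92  95  62 116 123 184 219 220 220 220 220 220 219
117 117 119 119 119 119 120 118 104 119 163 168 230 229 217 137 199 221 220 220 219 220 220 219 220
116 117 118 118 119 119 120 120 201 121 215 239 239 240 230 196 195 219 220 220 220 220 220 219 220
116 116 117 118 117 121 120 120 118 114 196 240 239 239 221 195 195 220 221 220 220 220 220 220 220
116 115 116 118 118 118 120 120 121 107 146 239 239 239 213 195 197 222 221 221 220 220 220 220 219
116 117 116 116 119 119 119 119 120 120 147 155 239 239 204 197 196 221 221 222 220 220 220 219 218
117 116 115 117 119 118 118 119 121 121 111 106 109 187 189 195 197 222 222 221 221 220 219 218 213
115 115 116 117  73  56 119 121 120 122 123 114 133 190 179 193 213 216 215  39  79 202 195 203 214
```

Fuse B is centred (columns 300–332, rows 170–245), as A and D were.

>>> servo_tool --pt "0.6 0 -0.05 3.5 0 0 0" --pt "0.6 0 0 3.5 0 0 0" --pt "0.6 0 0 2 0 0 0" --pt "0 0 0 0 0 0 0" --pt "0 0 0 0 0 0 0" --pt "0 0 0 0 0 0 0" --pt "0 0 0 0 0 0 0" --pt "0 0 0 0 0 0 0" --pt "0 0 0 -2.5 0 0 0" --pt "0 0 0 -3.5 0 0 0" --pt "0 0 0 -3 0 0 -5" --pt "0 0 0 0 0 0 -4.5"

```text
clock: 30.75
position: [443.0, -220.6, 115.2]
ee_rot: [0.022, 1.0, -0.001, 0.005]
contact_force: [1.0, 0.3, -1.4]
gripper_width: 24.2
```

>>> servo_tool --pt "0 -1.5 3.3 0 0 0 0" --pt "0 -1.75 3.9 0 0 0 0" --pt "0 -1.75 3.9 0 0 0 0" --pt "0 -1.75 3.9 0 0 0 0" --pt "0 -1.75 3.9 0 0 0 0" --pt "0 -1.75 3.9 0 0 0 0" --pt "0 -1.75 3.9 0 0 0 0" --pt "0 -1.75 3.9 0 0 0 0" --pt "0 -1.75 4 0 0 0 0" --pt "0 0 0 0 0 0 0" --pt "0 0 0 0 0 0 0" --pt "0 0 0 0 0 0 0"

```text
clock: 31.95
position: [610.6, 117.5, 110.3]
ee_rot: [0.024, 1.0, -0.0, -0.0]
contact_force: [0.2, -1.5, -0.3]
gripper_width: 24.4
```

>>> servo_tool --pt "0 0 0.1 3 0 0 0" --pt "0 0 0 3 0 0 0" --pt "0 0 0 1.8 0 0 0" --pt "0 0 0 0.65 0 0 0" --pt "0 0 0 0 0 0 0" --pt "0.4 0 0 0 0 0 0" --pt "0.4 0 0 0 0 0 0" --pt "0.4 0 0 0 0 0 0" --pt "0.4 0 0 -2 0 0 0" --pt "0.4 0 0 -3.5 0 0 0" --pt "0.4 0 0 -4 0 0 0" --pt "0.4 0 0 -4 0 0 0"

```text
clock: 33.15
position: [611.3, 119.1, 162.3]
ee_rot: [0.024, 1.0, -0.0, -0.0]
contact_force: [0.9, 0.4, 0.3]
gripper_width: 34.2
```

>>> servo_tool --pt "0.5 2 -2 -3 0 0 0" --pt "0.5 2 -2 -3 0 0 0" --pt "0.5 0 0 0 0 0 0" --pt "0.5 0 0 0 0 0 0"

```text
clock: 33.55
position: [569.6, 81.1, 222.1]
ee_rot: [0.024, 1.0, 0.001, 0.001]
contact_force: [-0.2, 0.7, -0.8]
gripper_width: 42.8
```

```bash
python3 - <<'E'
from h import *
st(); d=snap('wrist','w9')
E
```

```text
33.55 [569.6  81.1 222.1] [[-0.999, 0.049, 0.003], [0.049, 0.999, 0.001], [-0.003, 0.002, -1.0]] F [-0.2  0.7 -0.8] w 42.8
```

View pics/w9.png

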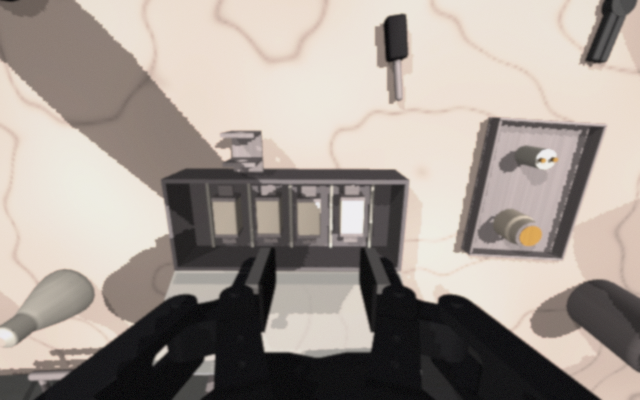

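All four fuses lie flat in their bays, socket and starter stand in the tray, pin lies at (397,40)-(401,98). Now close the lid: go above the grip.

>>> servo_tool --pt "0.5 -3 0.5 0 0 0 0" --pt "0.5 -4 0.5 0 0 0 0" --pt "0.5 -4 0.5 0 0 0 0" --pt "0.5 -4 0.5 0 0 0 0" --pt "0.5 -1 0 0 0 0 0" --pt "0.5 0 0 0 0 0 0" --pt "0.5 0 0 0 0 0 0"

```text
clock: 34.3
position: [729.9, 93.8, 218.5]
ee_rot: [0.024, 1.0, -0.0, -0.002]
contact_force: [-0.9, 0.1, 0.4]
gripper_width: 42.9
```

```bash
python3 - <<'E'
from h import *
st(); d=snap('wrist','w10'); s=snap('scene','a10'); t=snap('side','b10')
a=cv2.resize(s['image'][60:260,260:460],(400,400)); b=cv2.resize(t['image'][80:280,250:450],(400,400))
cv2.imwrite('pics/c10.png',np.hstack([a,b])[:,:,::-1])
E
```

```text
34.3 [729.9  93.8 218.5] [[-0.999, 0.048, -0.003], [0.048, 0.999, -0.001], [0.003, -0.001, -1.0]] F [-0.9  0.1  0.4] w 42.9
```

View pics/c10.png

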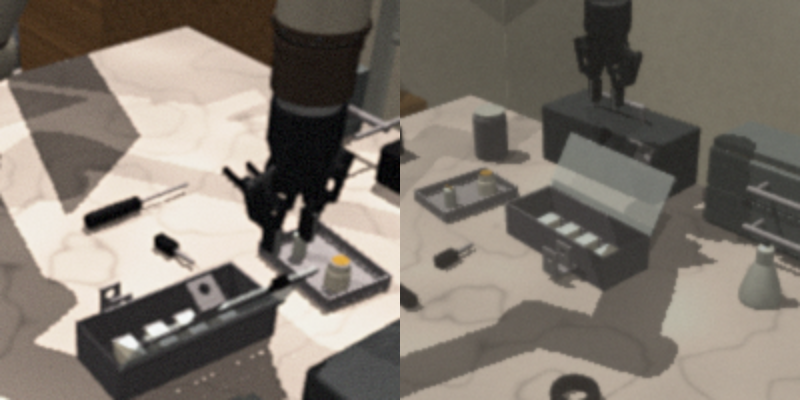

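Scene crop shows the black grip at about pixel (400,201), just below the fingers; check against my expected grip position.

```bash
python3 - <<'E'
from h import *
s=load('a10')
for P in [(729,94,161),(731,92,163),(720,93,166),(729,94,150)]: print(P,proj(s,P).round(1))
E
```

```text
(729, 94, 161) [400.9 200.3]
(731, 92, 163) [401.  200.3]
(720, 93, 166) [398.  196.7]
(729, 94, 150) [400.3 204.1]
```

>>> servo_tool --pt "0.5 0 -0.05 2.5 0 0 0" --pt "0.5 0 0 2 0 0 0" --pt "0.5 0 0 1.2 0 0 0" --pt "0.5 0 0 0 0 0 0" --pt "0 0 0 0 0 0 0" --pt "0 0 0 0 0 0 0" --pt "0 0 0 0 0 0 0" --pt "0 0 0 0 0 0 0" --pt "0 0 0 0 0 0 0" --pt "0 0 0 0 0 0 0"

```text
clock: 35.45
position: [730.9, 91.3, 165.9]
ee_rot: [0.024, 1.0, -0.001, 0.001]
contact_force: [-1.2, -5.1, 2.9]
gripper_width: 14.2
```

Gripped (14.2 as before). Swing it shut along the arc.

>>> servo_tool --pt "0 1.05 0 -0.63 0 0 0" --pt "0 1.1 0 -0.53 0 0 0" --pt "0 1.15 0 -0.41 0 0 0" --pt "0 1.19 0 -0.3 0 0 0" --pt "0 1.21 0 -0.18 0 0 0" --pt "0 1.22 0 -0.05 0 0 0" --pt "0 1.22 0 0.07 0 0 0" --pt "0 1.21 0 0.19 0 0 0" --pt "0 1.18 0 0.31 0 0 0" --pt "0 1.15 0 0.43 0 0 0" --pt "0 1.1 0 0.54 0 0 0" --pt "0 1.04 0 0.64 0 0 0"

```text
clock: 36.65
position: [593.7, 98.5, 168.7]
ee_rot: [0.023, 1.0, -0.001, 0.003]
contact_force: [-6.5, -4.9, 17.6]
gripper_width: 13.5
```

>>> servo_tool --pt "0 0.97 0 0.74 0 0 0" --pt "0 0.89 0 0.84 0 0 0" --pt "0 0.8 0 0.92 0 0 0" --pt "0 0.71 0 1.0 0 0 0" --pt "0 0.6 0 1.06 0 0 0" --pt "0 0.49 0 1.12 0 0 0" --pt "0 0.38 0 1.16 0 0 0" --pt "0 0.26 0 1.19 0 0 0" --pt "0 0.14 0 1.15 0 0 0" --pt "0 0 0 0 0 0 0" --pt "0 0 0 0 0 0 0"

```text
clock: 37.75
position: [538.7, 101.4, 72.2]
ee_rot: [0.022, 1.0, -0.001, -0.001]
contact_force: [-5.6, -3.9, 5.4]
gripper_width: 13.5
```

>>> servo_tool --pt "0 0 0 0.2 0 0 0" --pt "0 0 0 0.2 0 0 0" --pt "0 0 0 0 0 0 0" --pt "0 0 0 0 0 0 0"

```text
clock: 38.15
position: [539.0, 101.3, 68.4]
ee_rot: [0.026, 1.0, -0.0, -0.001]
contact_force: [-5.2, -4.9, 5.2]
gripper_width: 13.8
```

>>> servo_tool --pt "0.5 0 0 0 0 0 0" --pt "0.5 0 0 0 0 0 0" --pt "0.5 0 0 0 0 0 0" --pt "0.5 0 0 -2 0 0 0" --pt "0.5 0 0 -3 0 0 0" --pt "0.5 2.8 1.5 0 0 0 0" --pt "0.5 2.8 1.5 0 0 0 0" --pt "0.5 2.8 1.5 0 0 0 0" --pt "0.5 2.8 1.6 0 0 0 0" --pt "0.5 0 0 0 0 0 -8.2" --pt "0.5 0 0 0 0 0 0" --pt "0.5 0 0 0 0 0 0"

```text
clock: 39.35
position: [431.4, 168.9, 117.4]
ee_rot: [-0.046, 0.999, 0.0, 0.0]
contact_force: [-0.6, 0.4, 1.2]
gripper_width: 42.5
```

```bash
python3 - <<'E'
from h import *
st(); d=snap('wrist','w11')
E
```

```text
39.35 [431.4 168.9 117.4] [[-0.996, -0.093, 0.001], [-0.093, 0.996, 0.001], [-0.001, 0.0, -1.0]] F [-0.6  0.4  1.2] w 42.5
```

View pics/w11.png

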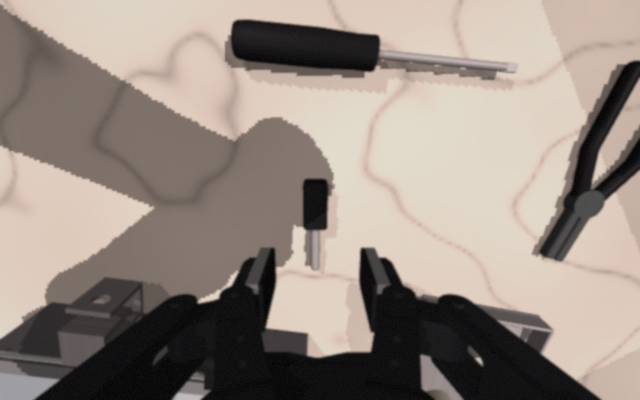

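Pin: handle columns 304–327, rows 180–228; rod tip (316,269); well aligned with the tool.

```bash
python3 - <<'E'
from h import *
d=load('w11')
for n,u,v,z in [('rear',315.5,183,20),('front',315.5,228,20),('tip',316.5,269,11)]: print(n,onz(d,u,v,z).round(1))
E
```

```text
rear [410.6 166.9  20. ]
front [447.3 170.3  20. ]
tip [488.8 175.   11. ]
```

>>> servo_tool --pt "0.5 0.15 0 3.5 0 0 0" --pt "0.5 0 0 3.5 0 0 0" --pt "0.5 0 0 2.3 0 0 0" --pt "0.5 0 0 1 0 0 0" --pt "0 0 0 0 0 0 0" --pt "0 0 0 0 0 0 0" --pt "0 0 0 0 0 0 0" --pt "0 0 0 0 0 0 0" --pt "0 0 0 0 0 0 0" --pt "0 0 0 0 0 0 0" --pt "0 0 0 0 0 0 0"

```text
clock: 40.5
position: [429.7, 168.6, 14.5]
ee_rot: [-0.048, 0.999, 0.0, 0.0]
contact_force: [-1.9, -1.1, 2.2]
gripper_width: 18.1
```

```bash
python3 - <<'E'
from h import *
for i in range(6):
    get_image('wrist'); s=st()
E
```

```text
40.55 [429.7 168.5  14.5] [[-0.995, -0.095, 0.0], [-0.095, 0.995, 0.0], [-0.0, 0.0, -1.0]] F [-0.2  0.1  1.5] w 18.5
40.6 [429.7 168.5  14.5] [[-0.995, -0.095, 0.0], [-0.095, 0.995, 0.0], [-0.0, 0.0, -1.0]] F [-0.6  0.   2.8] w 18.4
40.65 [429.7 168.6  14.5] [[-0.995, -0.095, 0.0], [-0.095, 0.995, 0.0], [-0.0, 0.0, -1.0]] F [-1.3  0.2  2.6] w 19.0
40.7 [429.7 168.5  14.5] [[-0.995, -0.095, 0.0], [-0.095, 0.995, 0.0], [-0.0, 0.0, -1.0]] F [-0.5 -0.8  3.9] w 18.2
40.75 [429.6 168.5  14.5] [[-0.995, -0.095, 0.0], [-0.095, 0.995, 0.0], [-0.0, 0.0, -1.0]] F [-1.6  0.5  3.6] w 18.7
40.8 [429.7 168.5  14.5] [[-0.995, -0.095, 0.0], [-0.095, 0.995, 0.0], [-0.0, 0.0, -1.0]] F [-2.7  0.4  4.1] w 18.0
```

>>> servo_tool --pt "0 0 0 -2 0 0 0" --pt "0 0 0 -2 0 0 0" --pt "0 0 0 -2 0 0 0" --pt "0 0 0 0 0 0 8.2" --pt "0 -0.3 -3.6 0 0 0 0" --pt "0 -0.3 -4 0 0 0 0" --pt "0 -0.3 -4 0 0 0 0" --pt "0 -0.3 -4 0 0 0 0" --pt "0 0 0 1.3 0 0 0" --pt "0 0 0 1.3 0 0 0" --pt "0 0 0 0 0 0 0" --pt "0 0 0 0 0 0 0"

```text
clock: 42.0
position: [434.0, 12.0, 48.1]
ee_rot: [0.024, 1.0, -0.0, -0.0]
contact_force: [0.4, -1.1, -1.3]
gripper_width: 18.2
```

```bash
python3 - <<'E'
from h import *
for i in range(4): get_image('wrist')
st(); d=snap('wrist','w12'); t=snap('side','b12'); s=snap('scene','a12')
a=d['image'][150:350,200:400]; b=cv2.resize(t['image'][170:250,270:370],(400,320),interpolation=2)
c=np.zeros((600,800,3),np.uint8); c[:400,:400]=cv2.resize(a,(400,400),interpolation=2); c[:320,400:]=b; c[400:,:]=cv2.resize(s['image'][175:225,240:440],(800,200),interpolation=2)
cv2.imwrite('pics/c12.png',c[:,:,::-1])
E
```

```text
42.2 [434.4  12.4  48.7] [[-0.999, 0.047, 0.001], [0.047, 0.999, 0.0], [-0.001, 0.001, -1.0]] F [-0.5 -0.8 -0.8] w 18.5
```

View pics/c12.png

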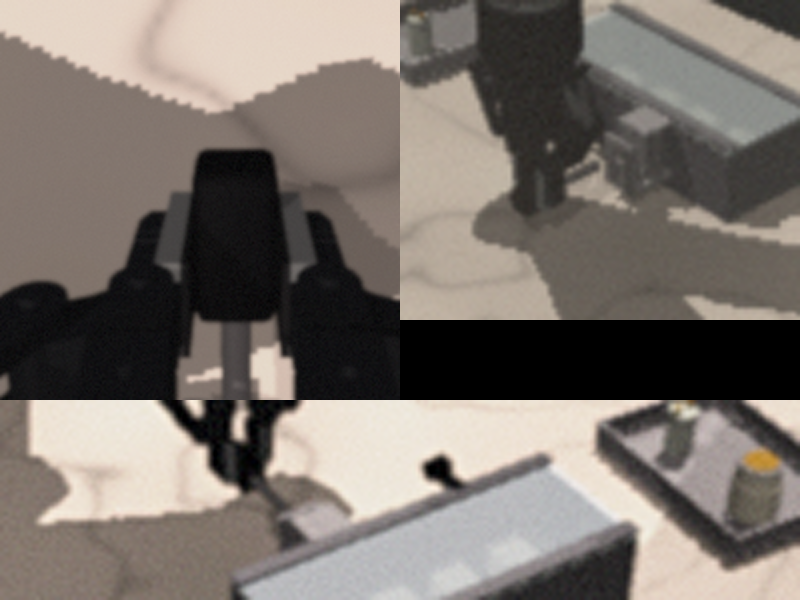

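Lid shut; rod level and pointing at the front plate (side crop: rod tip (598,165), hole about (613,157)). Check the hole's position numerically in the side view.

```bash
python3 - <<'E'
from h import *
t=load('b12'); g=cv2.cvtColor(t['image'],6)
e=proj(t,(513.5,8.3,44)); p=proj(t,(434.0+60-.2,12.2-2.8,44)); print('eyelet est',e,'tip est',p)
for z in(58,18):
    print('plate edges',z,proj(t,(512.8,8.3+16,z)),proj(t,(514.2,8.3-16,z)))
u0,v0=312,198
print('     ',' '.join(f'{u:3d}' for u in range(u0,u0+26)))
for v in range(v0,v0+22): print(v,' ',' '.join(f'{x:3d}' for x in g[v,u0:u0+26]))
# sharper plate lateral estimate from earlier wrist images
for f in('w2','w9','w5'):
    d=load(f); print(f,proj(d,(513.5,8.3,58)).round(1),proj(d,(513,-7.7,58)).round(1),proj(d,(514.2,24.3,58)).round(1))
d=load('w9'); g=cv2.cvtColor(d['image'],6)
for v in range(128,142,2): print(v,' '.join(f'{x:3d}' for x in g[v,214:270:2]))
E
```

```text
eyelet est [324.17008415 207.70183572] tip est [319.30280691 209.97479857]
plate edges 58 [320.38395857 202.07181046] [327.83477244 205.68588071]
plate edges 18 [320.69403001 212.8666581 ] [328.02865104 216.58710983]
      312 313 314 315 316 317 318 319 320 321 322 323 324 325 326 327 328 329 330 331 332 333 334 335 336 337
198    48  57  61  61  63  54  48  48  51  59  58  63  65  77  96 119 128 133 136 135 135 131 123 104 100 100
199    47  54  54  57  59  60  52  42  50  57  61  68  85 114 126 135 139 134 135 137 136 134 134 131 126  95
200    42  41  47  51  61  57  51  45  44  55  61  65  77 101 118 131 135 138 134 134 135 135 136 133 127 100
201    44  43  44  47  54  54  44  45  43  54  59  63  73  83  93 104 119 132 138 135 134 132 130 114  91  73
202    46  43  43  42  49  45  41  42  48  60  65  67  71  76  81  90  94 111 129 132 115 107  97  75  61  57
203    45  45  43  40  39  41  45  45  53  88 101  90  76  79  81  82  74  86 105 106  84  78  74  63  57  57
204    41  45  42  46  44  42  45  52  56  81  98 109 105  93  82  79  78  80  81  77  63  63  66  60  55  55
205
[... 1893 characters left out ...]
 225
130 220 220 220 220 219 217 209 200 184 172 175 175 174 173 175 173 173 173 174 173 171 172 174 181 216 224 225 225
132 220 219 219 206 185 169 147 132 122 118 124 134 143 151 145 133 123 121 121 116  96  92  90 117 209 225 225 225
134 220 220 217 191 179 173 173 173 171 174 173 176 178 178 180 176 176 177 179 166 104  80  87 124 207 224 224 225
136 220 220 218 200 188 181 176 174 175 174 172 173 177 179 179 176 179 181 182 172 113 107 131 155 199 222 224 225
138 220 220 220 215 192 150 138 137 136 128 123 118 117 119 119 117 119 119 120 117 114 156 166 161 194 213 215 220
140 219 220 215 178 150 125 124 124 123 110 108 104  89  85  83  86  85  89  98 138 152 167 168 161 177 201 202 204
```

>>> servo_tool --pt "0 -0.5 0.03 0 0 0 0" --pt "0 -0.8 0 0 0 0 0" --pt "0 -0.6 0 0 0 0 0" --pt "0 -0.4 0 0 0 0 0" --pt "0 -0.4 0 0 0 0 0" --pt "0 0 0 0 0 0 0" --pt "0 0 0 0 0 0 0"

```text
clock: 43.05
position: [460.8, 10.9, 48.1]
ee_rot: [0.024, 1.0, -0.0, -0.0]
contact_force: [0.8, 0.5, -0.1]
gripper_width: 18.7
```

Through the front plate without force. Continue.

>>> servo_tool --pt "0 -0.4 0 0 0 0 0" --pt "0 -0.4 0 0 0 0 0" --pt "0 -0.4 0 0 0 0 0" --pt "0 -0.4 0 0 0 0 0" --pt "0 -0.4 0 0 0 0 0" --pt "0 -0.4 0 0 0 0 0" --pt "0 0 0 0 0 0 0" --pt "0 0 0 0 0 0 0"

```text
clock: 43.85
position: [484.9, 9.8, 48.1]
ee_rot: [0.024, 1.0, -0.0, -0.0]
contact_force: [-0.9, -0.8, -0.6]
gripper_width: 18.9
```

>>> servo_tool --pt "0 -0.3 0 0 0 0 0" --pt "0 -0.3 0 0 0 0 0" --pt "0 -0.2 0 0 0 0 0" --pt "0 -0.1 0 0 0 0 0" --pt "0 -0.1 0 0 0 0 0" --pt "0 0 0 0 0 0 0" --pt "0 0 0 0 0 0 0"

```text
clock: 44.55
position: [492.2, 8.8, 47.4]
ee_rot: [0.025, 1.0, -0.001, -0.003]
contact_force: [-6.4, 1.4, 1.2]
gripper_width: 18.4
```

>>> servo_tool --pt "0 -0.15 0 0 0 0 0" --pt "0 -0.15 0 0 0 0 0" --pt "0 0 0 0 0 0 0" --pt "0 0 0 0 0 0 0"

```text
clock: 44.95
position: [492.3, 8.1, 46.7]
ee_rot: [0.025, 1.0, -0.001, -0.006]
contact_force: [-9.4, 2.8, 2.2]
gripper_width: 18.4
```

>>> servo_tool --pt "0 0.2 0 0 0 0 0" --pt "0 0.1 0 0 0 0 0" --pt "0 0 0 0 0 0 0" --pt "0.4 0 0 0 0 0 0" --pt "0.4 0 0 0 0 0 0" --pt "0.4 0 0 0 0 0 0" --pt "0.4 0 0 -1.5 0 0 0" --pt "0.4 0 0 -2.5 0 0 0" --pt "0.4 0 0 -3 0 0 0" --pt "0.4 1 0 -3 0 0 0" --pt "0.4 3 0 -3 0 0 0" --pt "0.4 0 0 0 0 0 0"

```text
clock: 46.15
position: [455.6, 11.8, 182.7]
ee_rot: [0.023, 1.0, 0.002, 0.005]
contact_force: [0.0, 0.6, 0.5]
gripper_width: 33.9
```

```bash
python3 - <<'E'
from h import *
for i in range(3): get_image('wrist')
st(); d=snap('wrist','w13'); t=snap('side','b13'); s=snap('scene','a13')
c=np.zeros((600,800,3),np.uint8); c[:400,:400]=cv2.resize(d['image'][100:300,190:390],(400,400),interpolation=2); c[:400,400:]=cv2.resize(t['image'][165:265,270:370],(400,400),interpolation=2); c[400:,:]=cv2.resize(s['image'][165:265,220:440],(800,200),interpolation=2)
cv2.imwrite('pics/c13.png',c[:,:,::-1])
E
```

```text
46.3 [455.5  11.5 178.4] [[-0.999, 0.048, 0.002], [0.048, 0.999, 0.001], [-0.002, 0.001, -1.0]] F [ 0.4 -0.1 -1.1] w 34.2
```

View pics/c13.png

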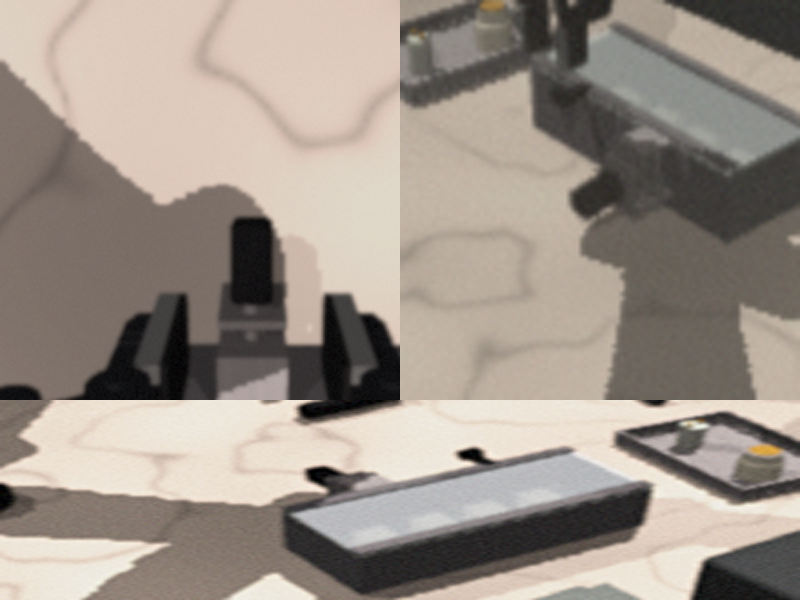

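Pin's handle sits against the front plate, lid shut, tray items standing. Measure the remaining gap: handle's front top edge (315.5,251.5), rear (315.5,208.5), plate top front edge about row 261.

```bash
python3 - <<'E'
from h import *
d=load('w13'); g=cv2.cvtColor(d['image'],6)
for z in(50,52,54): print(z,onz(d,315.5,251.5,z).round(1),onz(d,315.5,208.5,z).round(1))
print('plate top',onz(d,315.5,260.5,58).round(1),'proj plate face z58,54,50,44',[proj(d,(513,8.7,z)).round(1)[1] for z in(58,54,50,44)])
for c in(300,309,313,315,317,321): print(c,g[200:285:1,c][::1][40:80])
E
```

```text
50 [507.1   8.9  50. ] [465.1  10.9  50. ]
52 [506.1   8.9  52. ] [464.4  10.9  52. ]
54 [505.2   9.   54. ] [463.8  11.   54. ]
plate top [512.2   8.7  58. ] proj plate face z58,54,50,44 [np.float64(261.2), np.float64(259.2), np.float64(257.2), np.float64(254.4)]
300 [110 105  98  96  93  92  89  85  84  82  79  78  75  71  71  67  65  66
  64  64  73  86  91  91  86  77  76  73  69  67  66  61  58  55  54  58
  57  58  68  82]
309 [20 19 18 20 20 19 19 15 19 18 14 23 41 49 56 56 58 56 57 60 71 84 88 88
 77 61 53 51 53 55 56 57 58 56 58 56 55 58 68 81]
313 [18 21 12 17 18 17 16 18 17 14 16 36 57 78 85 86 77 67 59 59 71 84 91 89
 84 78 80 81 83 76 65 58 59 57 55 58 56 58 68 83]
315 [16 17 16 19 15 14 15 17 15 18 15 29 55 80 89 92 85 72 59 62 72 84 88 89
 85 83 86 91 91 87 73 62 60 56 58 57 57 56 68 82]
317 [17 19 19 15 14 11 17 20 15 21 22 25 50 70 78 81 74 65 58 62 72 81 89 87
 82 75 76 77 79 74 67 60 58 57 54 55 56 57 67 82]
321 [16 15 17 19 14 20 13 14 17 15 16 21 37 50 59 61 58 58 56 59 72 85 90 88
 80 68 60 57 54 52 52 57 57 55 56 58 56 60 69 81]
```

The rod still shows for about 5 mm between handle and plate (bright spot rows 251–257), so I push the handle from behind with shut fingers.

>>> servo_tool --pt "0 1.6 -0.1 0 0 0 0" --pt "0 0 0 3 0 0 0" --pt "0 0 0 4 0 0 0" --pt "0 0 0 4 0 0 0" --pt "0 0 0 2.5 0 0 0" --pt "0 0 0 0 0 0 0" --pt "0 -0.5 0 0 0 0 0" --pt "0 -0.4 0 0 0 0 0" --pt "0 -0.3 0 0 0 0 0" --pt "0 -0.3 0 0 0 0 0" --pt "0 0 0 0 0 0 0" --pt "0 0 0 0 0 0 0"

```text
clock: 47.65
position: [454.1, 10.4, 43.6]
ee_rot: [0.024, 1.0, 0.0, 0.0]
contact_force: [0.7, 0.5, -0.3]
gripper_width: 0.2
```

>>> servo_tool --pt "0 -0.2 0 0 0 0 0" --pt "0 -0.2 0 0 0 0 0" --pt "0 -0.2 0 0 0 0 0" --pt "0 -0.2 0 0 0 0 0" --pt "0 -0.2 0 0 0 0 0" --pt "0 0 0 0 0 0 0" --pt "0 0 0 0 0 0 0"

```text
clock: 48.35
position: [458.2, 8.5, 42.0]
ee_rot: [0.025, 1.0, -0.002, -0.006]
contact_force: [-10.4, 3.0, 5.4]
gripper_width: 0.4
```

>>> servo_tool --pt "0 0.6 0 0 0 0 0" --pt "0 1 0 0 0 0 0" --pt "0.2 0 0 -3 0 0 0" --pt "0.4 0 0 -4 0 0 0" --pt "0.4 0 0 -4 0 0 0" --pt "0.4 -0.7 0.1 -2.5 0 0 0" --pt "0.4 0 0 0 0 0 0" --pt "0.4 0 0 0 0 0 0" --pt "0.4 0 0 0 0 0 0"

```text
clock: 49.25
position: [454.1, 11.1, 177.1]
ee_rot: [0.024, 1.0, -0.0, -0.001]
contact_force: [-0.1, 0.6, -0.3]
gripper_width: 34.4
```

```bash
python3 - <<'E'
from h import *
st(); d=snap('wrist','w14'); g=cv2.cvtColor(d['image'],6)
print('plate face rows z58,54,50,44',[proj(d,(512.5,8.7,z)).round(1) for z in(58,54,50,44)], 'rear/front handle home z54', proj(d,(472.5,10.6,54)),proj(d,(512.5,8.7,54)))
for c in(309,313,315,317,321): print(c,g[196:216,c],g[240:280,c])
print(g[230,295:335])
E
```

```text
49.25 [454.1  11.1 177.1] [[-0.999, 0.048, -0.002], [0.048, 0.999, -0.0], [0.002, -0.001, -1.0]] F [-0.1  0.6 -0.3] w 34.4
plate face rows z58,54,50,44 [array([316.3, 263.4]), array([316.3, 261.4]), array([316.3, 259.4]), array([316.4, 256.5])] rear/front handle home z54 [316.27728457 220.43728623] [316.30855869 261.36440126]
309 [151 128 116 110 111 110 112 112 112 110 112 110 110 110 101  77  46  23
  16  15] [17 16 19 17 18 22 16 18 16 18 19 16 18 18 26 37 49 56 56 57 57 55 62 72
 85 89 85 73 59 53 55 55 57 57 57 59 57 56 56 58]
313 [201 191 171 150 129 116 114 111 112 111 112 112 111 111  97  69  33  15
  14  14] [20 15 19 22 20 22 20 21 19 16 18 18 14 18 25 43 64 74 77 68 61 56 62 73
 85 88 89 79 70 71 76 76 67 59 58 58 57 55 55 57]
315 [202 202 201 190 171 148 127 114 112 112 112 113 112 111  98  69  34  13
  12  13] [15 14 19 18 16 15 19 17 19 21 15 19 19 19 34 55 79 87 86 76 63 61 62 74
 84 90 89 85 86 88 90 89 80 67 60 57 57 56 56 60]
317 [203 204 205 203 194 174 143 121 115 112 112 113 112 109 100  68  34  16
  14  18] [20 16 18 19 19 20 18 22 17 20 17 21 14 20 25 52 75 84 83 76 65 60 63 73
 85 88 87 83 79 83 84 83 81 69 59 57 56 56 55 56]
321 [204 203 206 204 204 203 201 195 190 176 150 128 118 112  98  71  34  15
  14  14] [15 14 14 16 12 18 15 13 16 17 19 18 17 14 22 38 51 59 61 60 57 58 62 72
 86 89 86 77 65 59 59 57 55 55 57 59 57 56 56 55]
[110 111 110 109 110 111 111 109 110 104  88  54  21  18  20  18  24  23
  15  19  20  19  20  18  18  20  17  18  17  16  24  40  63  81  87  88
  90 102 136 167]
```

The rear of the handle has drooped within the hole clearance, by about 9° as the rows fit. Firm pushes of about 10 N, both gripped and from behind, moved it no further, so the handle is against the plate. Handing in.

```bash
python3 - <<'E'
from h import *
st(); print(job_done())
E
```

```text
49.3 [454.1  11.  176.9] [[-0.999, 0.048, -0.003], [0.048, 0.999, -0.001], [0.003, -0.001, -1.0]] F [ 0.1 -0.3  0.4] w 33.8
the job is handed in; nothing more can be done
None
```

The job is done and handed in at 49.3 s of simulated time; it reported no verdict. I swung the lid back to its stop and moved the socket and the starter to the tray, where both stand. I laid the four fuses one to a bay, then shut the lid and pushed the pin through all three eyelets.

**Checks that passed:**
- Before closing, the picture showed all four fuses lengthwise between the ribs and the lid still back.
- The last pictures showed the lid shut and the tray items standing.
- The robot ended clear of everything. I did not measure the bystanders again at the end, but the arm never went near them.

**Check that disagreed:**
- After I let go, the pictures showed about 5 mm of rod above the handle's front edge. I put this down to the rear of the handle drooping about 9° within the hole clearance.
- While gripped, the handle had stopped against the front plate at about 9 N. A push of about 10 N from behind with shut fingers moved it no further.
- Up to about 2 mm of the gap could be real; the cameras cannot tell it from calibration error.

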